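# Snap the lid on the marker tub and stack it

## Robot

A 6-joint arm with a two-finger parallel gripper is mounted at the origin on the work surface. World frame = base frame: x ahead of the robot, y to its left, z up, the work surface at z = 0. Lengths are in m, angles in degrees, forces in N, time in s.
With the tool pointing down it reaches from about 0.3 to 0.875 m from the base axis. Payload 6.4 kg.
Tool frame: the origin (TCP) lies at the very end of the fingers, on their centre line; the grasp point (between the pads) lies pinch_z behind it (pinch_z is the distance from the TCP to the grasp point, in m); z points along the fingers, y is the line along which they close (so a half turn about z gives the same grasp; the last joint's range is limited). The gripper opens to 85 mm and grips with 20 to 120 N. Pads are 22 mm wide; open, the fingers measure 114 mm over their backs; the gripper's body (76 mm by 85 mm) begins 54 mm behind the grasp point. The pads swing forward as they close: fully open they stand 13 mm farther back than shut.
Start: joints at [58.654, 10.359, 92.074, -0, 77.567, -11.82], TCP at [0.192, 0.542, 0.231] pointing down, gripper open.
Joint ranges: [-171.53, 171.53], [-51.25, 118.39], [17.06, 147.69], [-65.23, 245.23], [0, 150.52], [-178.68, 178.68]. Speed limits (degrees/s): [147.25, 147.25, 172.46, 180, 180, 180].

## Interface

Orientations are given as [roll, pitch, yaw] about the fixed x, y, z axes, in that order (R = Rz(yaw) Ry(pitch) Rx(roll)).
In Python, from cell import * gives the robot as it stands. The module is installed in compiled form; this text tells all that it offers.
- The arm moves only by the tool apply_moves, never from a script. Its arguments are lists of equal length, an entry for each row: "xyz": the shift along the tool's x, y, z in m, a list of three; "twist": the turn about the tool's z in rad. In form: {"xyz": [[x, y, z], ...], "twist": [twist, ...]}. A call has 1 to 20 rows; each row shifts and turns the commanded pose from where the row before left it, along the tool's axes as they then stand; what a row does not reach is not made up. A row lasts 1/12 s, in which the tool goes at most 41.7 mm and 7.16 degrees, less where a joint would pass 70% of its speed; a pose out of reach is approached as far as the arm can. A call is refused whole if a number of a shift passes 0.0417 or a number of a turn 0.125, either way. A call with a gripper value outside its range is refused whole. "grip" is the closure, from 0 (fully open) to 1 (shut), set as the call begins (left out, the last holds). The fingers move at their own pace and stop on an object; "newtons" is the grip in N (left out, the last holds). Time passes only in rows, so rows that do not move let the fingers close. It gives the time, the measured TCP pose, the force, the opening and the grip force at its end, in the units of the state.
- observe(): the state, without advancing time (a new reading comes with each control period).
- camera(name): name is "scene" or "top" or "wrist"; returns a dict with "pixels" (420x560x3 uint8, blue, green, red), "vfov" (degrees; the focal length in pixels is half the picture's height over the tangent of half this angle, whatever the lens; pixels are square), "cx", "cy" (the principal point, pixels), "extrinsics" (4x4, takes a point from world to camera coordinates); the wrist camera has in their place "T_tool_cam" (4x4, takes a point from camera to tool coordinates, whose origin is the TCP and whose axes are the flange's). Camera axes: x right, y up, looking along -z (the intrinsics and any distortion apply to the point x, -y, -z); pixel columns grow to the right and rows downward; lengths in m; the calibration is good to about 2 mm. A picture is of the moment at which its call begins: read the wrist's pose just before it. There is no depth.
- sign_off(): hands the job in; it is judged then, once.
The state is a dict: "t": time; "qpos": joint angles; "joint_velocities": joint speeds; "effort": joint torques, N m; "eef_pos": TCP position; "eef_rot": TCP orientation; "contact_force": force on the tool from outside, world axes, zero at the start; "wrist_torque": the same for the moment, N m; "gripper_width": finger opening in m; "grip_force": force on a finger pad.
Only numpy, scipy, OpenCV 4.12 (cv2) and the standard library are available. Lean on these libraries where they do the work, as an engineer would, in place of code of your own. Each camera call takes 0.05 s, during which the arm holds its last target. There are 200 camera calls.

## Task

Put the blue lid on the open tub of markers and press it down, firmly but without ramming it, until it has snapped home at both ends. Then stack the closed tub on its closed twin so that its foot nests inside the ridge of the twin's lid. Keep the tub upright, leave the stapler, tape roll and mug alone, and let go.

Things in the scene. Friction and masses are not known exactly. Their poses are not given: they have to be found in the camera images.
- tub: The open tub: white plastic, full of markers with coloured caps, loose on the desk, 0.24 to 0.44 kg, both ends alike. Origin: centre of its underside; x along its length, z up. 157 mm long, 57 mm wide; its rim is a rounded bead, 161 by 61 mm over all, top 52 mm above the origin. Foot 155 by 55 mm.
- lid: Blue snap lid, right side up, flat on the desk, loose, 0.08 kg, both ends alike. Origin: centre of its skirt's lower edge; x along its length, z up. 170 mm long (182 over the pull lips), 70 mm wide, skirt 12 mm deep, flat top 14.5 mm above the origin, framed by a ridge 3.5 mm high, 160 by 60 mm inside. The skirt passes over the tub's rim with about 1 mm of room all round; its lower edge is rounded.
- clip_a (a joint): Springy snap tongue in the middle of the lid's +x end (40 mm wide, 6 mm pull lip): how far it is bent outward, 0 to 0.006 m; 0 both when free and when snapped home. Pressing the lid's flat top near that end, mid-width, bends it over the tub's rim and it snaps home 9 mm lower: mostly 6 to 14 N per end, then it gives suddenly. A light touch is not enough; over 100 N on the desk is too much.
- clip_b (a joint): The same tongue at the lid's -x end.
- lid_end_a (a point): Point on the lid's flat top, 75 mm from its centre towards the +x end, mid-width. Above the tub's underside it is about 62 to 65 mm high with the lid merely laid on (skirt over the rim, resting on both tongues), more if the skirt is caught on the rim, and 54.5 mm when that end is home.
- lid_end_b (a point): The same point near the lid's -x end.
- tub_mouth (a point): Centre of the tub's mouth, level with the rim's top, 52 mm above the tub's origin. A lid that is home has its skirt's lower edge 12 mm below this and holds 12 N: the closed tub can be lifted by the lid. Fingers that come from above across the middle meet the lid's skirt (70 mm wide), which stands out 6 mm beyond the tub's wall.
- twin: Tub of the same make, already closed with a blue lid, loose on the desk, 0.52 kg. Origin: centre of its underside; x along its length, z up. The rounded ridge on its lid is 3.5 mm high and 160 by 60 mm inside, so the other tub's foot drops in with 2.3 mm of room on each side.
- twin_top (a point): Centre of the flat top of the twin's lid, 54.5 mm above the twin's origin; here the underside of the stacked tub rests.
- stapler: Black stapler, 135 by 36 by 50 mm, standing on the desk; not to be disturbed. Origin: centre of its underside.
- tape_roll: Roll of brown packing tape lying flat, 104 mm across, 48 mm high; not to be disturbed. Origin: centre of its underside.
- mug: White mug, 82 mm across, 95 mm high; not to be disturbed. Origin: centre of its underside.
- table: The grey desk; its top is the plane z = 0.

How it is judged (in metres and radians):
On the way:
1. the lid is snapped home at both ends while the tub still stands on the table (z of each of lid_end_a, lid_end_b in the frame of tub below 0.056 m and horizontal distance between lid and tub below 0.004 m and height (world z) of tub below 0.005 m), for 0.2 s.
At the end, for the whole second after the job is handed in: Lid home at both ends (top within 1.5 mm of its home height, centred within 4 mm), the closed tub upright at rest on the twin, its foot inside the ridge (within 4.5 mm and 0.06 rad, resting on the flat top), the twin upright on the desk (z of each of lid_end_a, lid_end_b in the frame of tub below 0.056 m and horizontal distance between lid and tub below 0.004 m and horizontal distance between tub and twin below 0.0045 m and z of tub in the frame of twin between 0.053 and 0.056 m and angle between the x axis of tub and the x axis of twin, either way round below 0.06 rad and angle between each of twin, tub's own z axis and vertical below 0.03 rad and height (world z) of twin below 0.004 m and linear speed of tub below 0.01 m/s); the robot touches nothing.
It fails at once if the lid is rammed down: the tub is pressed onto the desk with more than 100 N (contact force between tub and table above 100 N).
It fails at once if the tub of markers is tipped by more than 20 degrees (angle between tub's own z axis and vertical above 0.35 rad).
It fails at once if the stapler is moved by more than 30 mm (distance of stapler from where it was at the start of the episode above 0.03 m).
It fails at once if the tape roll is moved by more than 30 mm (distance of tape_roll from where it was at the start of the episode above 0.03 m).
It fails at once if the mug is moved by more than 30 mm (distance of mug from where it was at the start of the episode above 0.03 m).
It also fails if it takes over 64 s, if anything falls off the work surface, if the arm or the gripper's body presses on something with over 40 N, if the wrist force passes 120 N, or if a joint passes its speed limit or range.

## Working session

There is one attempt and no reset: what is moved stays moved. The work goes in short steps, Python scripts to look and compute and a tool call to move; the robot and the scene stay as the last step left them, time stands still between calls to the robot, and variables do not carry over. Pictures are saved under pics/ and viewed, at most 10 in all, crops included, and the job is handed in when it is done.

Besides the shell and the picture viewer there is one more tool, called after "Call:" as name([rows], argument=value, ...), one row to a line, values as JSON. apply_moves: Moves the arm, as the interface text tells. Its arguments: {"type":"object","properties":{"xyz":{"type":"array","items":{"type":"array","items":{"type":"number"}}},"twist":{"type":"array","items":{"type":"number"}},"grip":{"type":"number"},"newtons":{"type":"number"}},"required":["xyz","twist"]}

```bash
mkdir -p pics
python3 - <<'E'
from cell import *
import cv2,numpy as np
s=observe();print({k:np.round(v,4) for k,v in s.items()})
for n in ("scene","top"):
    c=camera(n);np.savez("pics/"+n,**c);cv2.imwrite(f"pics/{n}0.png",c["pixels"]);print(n,c["vfov"],c["cx"],c["cy"],[k for k in c],np.round(c["extrinsics"],3).tolist())
c=camera("wrist");print(np.round(c["T_tool_cam"],4),c["vfov"],c["cx"],c["cy"])
a=cv2.imread("pics/top0.png");cv2.imwrite("pics/wrist0.png",c["pixels"])
E
```

```text
{'t': np.float64(0.0), 'qpos': array([ 5.86543e+01,  1.04014e+01,  9.21319e+01, -5.00000e-04,
        7.75657e+01, -1.18215e+01]), 'joint_velocities': array([-0.0109,  0.0214, -0.1047, -0.0818,  0.0176,  0.0584]), 'effort': array([ 1.00000e-04, -4.44888e+01, -3.51328e+01, -4.00000e-04,
        9.20000e-03, -0.00000e+00]), 'eef_pos': array([0.1919, 0.5415, 0.2304]), 'eef_rot': array([-1.799030e+02, -1.980000e-02,  1.604758e+02]), 'contact_force': array([ 0.2456, -0.7228, -0.1047]), 'wrist_torque': array([-0.0169,  0.0096, -0.0442]), 'grip_force': np.float64(0.0), 'gripper_width': np.float64(0.0854)}
scene 57.554023455281985 275.85513171672625 214.0802965234819 ['pixels', 'vfov', 'cx', 'cy', 'extrinsics'] [[0.241, 0.97, -0.003, -0.056], [-0.742, 0.187, 0.644, 0.416], [0.625, -0.153, 0.765, -1.498], [0.0, 0.0, 0.0, 1.0]]
top 45.28096783751214 286.8706270679995 204.37677241246115 ['pixels', 'vfov', 'cx', 'cy', 'extrinsics'] [[-0.029, -0.999, -0.028, -0.05], [0.994, -0.032, 0.109, -0.595], [-0.11, -0.024, 0.994, -1.368], [0.0, 0.0, 0.0, 1.0]]
[[ 0.000e+00  9.616e-01  2.744e-01  6.820e-02]
 [ 1.000e+00 -0.000e+00 -1.000e-04 -4.000e-04]
 [-0.000e+00  2.744e-01 -9.616e-01 -1.437e-01]
 [ 0.000e+00  0.000e+00  0.000e+00  1.000e+00]] 58.88598730137221 276.26126718512944 211.99081800650353
```

View pics/top0.png

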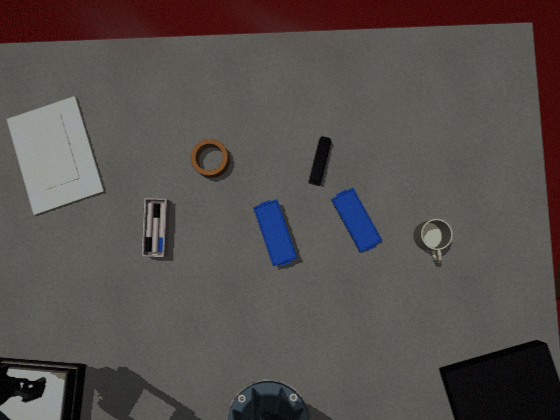

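View pics/scene0.png

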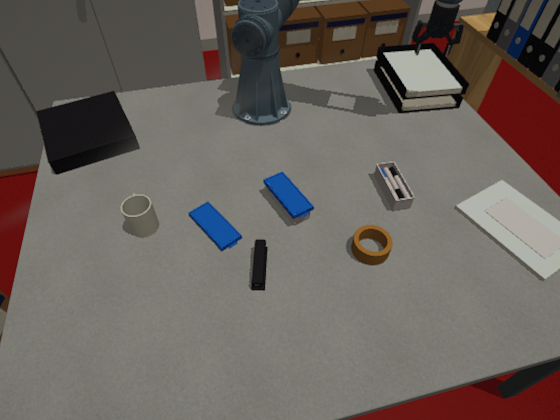

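```bash
cat > h.py <<'E'
import numpy as np,cv2
from scipy.spatial.transform import Rotation as R
def cam(c,s=None):
    """K-focal, centre and rotation (cam->world)"""
    f=c["pixels"].shape[0]/2/np.tan(np.radians(c["vfov"])/2)
    if "extrinsics" in c: T=np.linalg.inv(c["extrinsics"])
    else:
        W=np.eye(4);W[:3,:3]=R.from_euler("xyz",s["eef_rot"],degrees=True).as_matrix();W[:3,3]=s["eef_pos"];T=W@c["T_tool_cam"]
    return f,T
def cast(c,px,z,s=None):
    f,T=cam(c,s);px=np.atleast_2d(np.asarray(px,float))
    d=np.c_[(px[:,0]-c["cx"])/f,-(px[:,1]-c["cy"])/f,-np.ones(len(px))]@T[:3,:3].T
    return T[:3,3]+d*((z-T[2,3])/d[:,2])[:,None]
def proj(c,P,s=None):
    f,T=cam(c,s);q=(np.atleast_2d(P)-T[:3,3])@T[:3,:3]
    return np.c_[c["cx"]-f*q[:,0]/q[:,2],c["cy"]+f*q[:,1]/q[:,2]]
def blue(im):
    h=cv2.cvtColor(im,cv2.COLOR_BGR2HSV);return cv2.inRange(h,(105,150,60),(130,255,255))
def blobs(m,amin):
    return [k for k in cv2.findContours(m,cv2.RETR_EXTERNAL,cv2.CHAIN_APPROX_NONE)[0] if cv2.contourArea(k)>amin]
def rect(c,k,z,s=None):
    p=cast(c,k[:,0],z,s)[:,:2].astype(np.float32)
    (x,y),_,_=r=cv2.minAreaRect(p);b=cv2.boxPoints(r);e=[b[1]-b[0],b[2]-b[1]];L=max(e,key=np.linalg.norm)
    return np.round([x,y,np.degrees(np.arctan2(L[1],L[0]))%180,np.linalg.norm(e[0]),np.linalg.norm(e[1])],4)
E
python3 - <<'E'
from h import *
import cell;print([k for k in dir(cell) if k[0]!='_'],getattr(cell,'pinch_z',None))
c=dict(np.load("pics/top.npz"));im=c["pixels"];print(cam(c)[1][:3,3])
for k in blobs(blue(im),500):
    for z in(.018,.058):print("blue",z,rect(c,k,z))
h=cv2.cvtColor(im,cv2.COLOR_BGR2HSV)
m=np.zeros(im.shape[:2],np.uint8);m[185:270,130:180]=(im[185:270,130:180].min(2)>105)*255
k=np.concatenate(blobs(m,20));print("tub",rect(c,k,.052),rect(c,k,.0))
for n,(u,v) in dict(tape=(210,158),st=(320,161),mug=(436,235)).items():print(n,cast(c,[(u,v)],.03))
E
```

```text
['IKError', 'camera', 'observe', 'pinch_z', 'sign_off'] 0.0187
[ 0.43910003 -0.10223929  1.422385  ]
blue 0.018 [ 0.5165 -0.0321 17.2258  0.071   0.184 ]
blue 0.058 [ 0.5143 -0.0341 17.2258  0.069   0.1788]
blue 0.018 [ 0.5455 -0.2602 26.4184  0.0696  0.1793]
blue 0.058 [ 0.5425 -0.2557 26.4184  0.0676  0.1742]
tub [5.4720e-01 2.9670e-01 1.7988e+02 1.4670e-01 5.8400e-02] [5.5130e-01 3.1190e-01 1.7988e+02 1.5230e-01 6.0700e-02]
tape [[0.73149226 0.14513805 0.03      ]]
st [[ 0.71231024 -0.16452427  0.03      ]]
mug [[ 0.49551619 -0.4745936   0.03      ]]
```

View pics/wrist0.png

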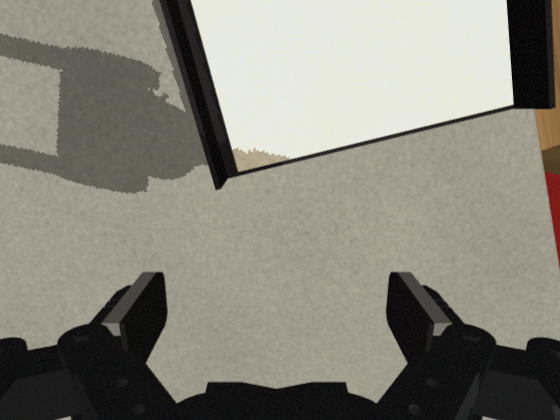

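Call:
apply_moves([
  [0,0,0],
  [0,0,0],
  [0,0,0],
  [-0.0263,-0.0163,0],
  [-0.0263,-0.0163,0],
  [-0.0263,-0.0163,0],
  [-0.0263,-0.0163,0],
  [-0.0263,-0.0163,0],
  [-0.0263,-0.0163,0],
  [-0.0263,-0.0163,0],
  [-0.0263,-0.0163,0],
  [-0.0263,-0.0163,0],
  [-0.0263,-0.0163,0],
  [-0.0263,-0.0163,0],
  [-0.0263,-0.0163,0],
  [-0.0263,-0.0163,0],
  [-0.0263,-0.0163,0],
  [-0.0263,-0.0163,0],
  [0,0,0],
  [0,0,0],
], twist=[-0.1135,-0.1135,-0.1135,0,0,0,0,0,0,0,0,0,0,0,0,0,0,0,0,0])

```text
t: 1.82
eef_pos: [0.5875, 0.2959, 0.2304]
eef_rot: [-180.0, -0.1, 179.8]
contact_force: [0.5, -0.2, -0.1]
gripper_width: 0.0857
grip_force: 0.0
```

Run:
```python
from cell import *
from h import *
import pickle
s=observe();c=camera("wrist");pickle.dump((s,c),open("pics/w1.pkl","wb"));cv2.imwrite("pics/w1.png",c["pixels"]);print(s["t"],s["eef_pos"],s["eef_rot"])
```

```text
1.8167 [0.58750717 0.29589556 0.23037253] [-1.79982196e+02 -7.30582393e-02  1.79821617e+02]
```

View pics/w1.png

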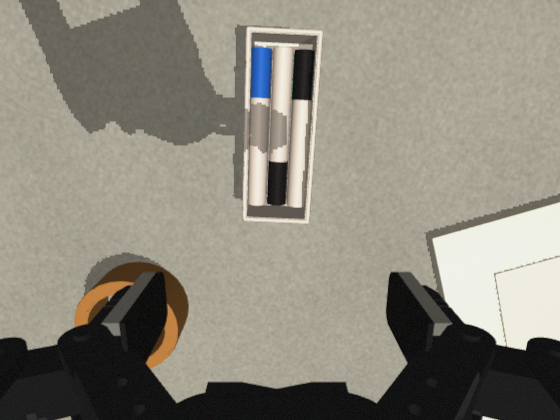

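The wrist view shows the whole open tub: rim corners about (247,28), (322,31), (308,222) and (244,219), markers below the rim.

Run:
```python
from h import *
import pickle
s,c=pickle.load(open("pics/w1.pkl","rb"));im=c["pixels"]
for th in (190,205,215):
    m=np.zeros(im.shape[:2],np.uint8);m[15:240,225:340]=(im[15:240,225:340].min(2)>th)*255
    k=np.concatenate(blobs(m,60));print(th,rect(c,k,.050,s),cv2.boundingRect(k))
    hull=cv2.approxPolyDP(cv2.convexHull(k),6,True)[:,0]
    print(hull.tolist(),np.round(cast(c,hull,.05,s)[:,:2],4).tolist())
```

```text
190 [5.400000e-01 2.980000e-01 1.771562e+02 1.605000e-01 5.970000e-02] (243, 27, 79, 196)
[[248, 27], [321, 31], [307, 222], [244, 219]] [[0.4587, 0.273], [0.4618, 0.331], [0.621, 0.323], [0.6179, 0.2656]]
205 [5.401000e-01 2.979000e-01 1.772394e+02 1.598000e-01 5.900000e-02] (244, 28, 78, 195)
[[248, 28], [321, 32], [307, 222], [244, 219]] [[0.4594, 0.273], [0.4625, 0.331], [0.621, 0.323], [0.6179, 0.2656]]
215 [5.395000e-01 2.984000e-01 1.770721e+02 1.310000e-01 4.010000e-02] (255, 48, 51, 159)
[[286, 48], [305, 101], [298, 206], [255, 204], [256, 147]] [[0.4742, 0.3032], [0.5151, 0.3192], [0.6058, 0.3146], [0.6038, 0.2758], [0.553, 0.2777]]
```

Call:
apply_moves([
  [0,0,0],
  [0,0,0],
  [0,0,0],
  [0,0,0],
  [0.0159,-0.0319,0.0022],
  [0.0159,-0.0319,0.0022],
  [0.0159,-0.0319,0.0022],
  [0.0159,-0.0319,0.0022],
  [0.0159,-0.0319,0.0022],
  [0.0159,-0.0319,0.0022],
  [0.0159,-0.0319,0.0022],
  [0.0159,-0.0319,0.0022],
  [0.0159,-0.0319,0.0022],
  [0.0159,-0.0319,0.0022],
  [0.0159,-0.0319,0.0022],
  [0.0159,-0.0319,0.0022],
  [0.0159,-0.0319,0.0022],
  [0.0159,-0.0319,0.0022],
  [0.0159,-0.0319,0.0022],
  [0,0,0],
], twist=[-0.116,-0.116,-0.116,-0.116,0,0,0,0,0,0,0,0,0,0,0,0,0,0,0,0])

```text
t: 3.53
eef_pos: [0.5865, -0.242, 0.1979]
eef_rot: [-179.9, -0.1, -153.6]
contact_force: [0.3, -0.1, 0.3]
gripper_width: 0.0854
grip_force: 0.0
```

```bash
cat > look.py <<'E'
import sys,pickle
from cell import *
from h import *
s=observe();c=camera("wrist");n=sys.argv[1];pickle.dump((s,c),open(f"pics/{n}.pkl","wb"));cv2.imwrite(f"pics/{n}.png",c["pixels"])
print(s["t"],s["eef_pos"],s["eef_rot"])
for k in blobs(blue(c["pixels"]),2000):
    print(cv2.boundingRect(k));[print(z,rect(c,k,float(z),s)) for z in sys.argv[2:]]
E
python3 look.py w2 .012 .018
```

```text
3.5333 [ 0.58651954 -0.24202061  0.19787459] [-1.79894680e+02 -7.09120039e-02 -1.53633851e+02]
(468, 114, 92, 214)
.012 [ 5.13200e-01 -3.90000e-03  1.79293e+01  9.08000e-02  2.01000e-01]
.018 [ 5.13400e-01 -8.80000e-03  1.79294e+01  8.92000e-02  1.97300e-01]
(235, 23, 87, 208)
.012 [ 0.5458 -0.2621 26.5217  0.0698  0.1757]
.018 [ 0.5454 -0.2623 26.5217  0.0686  0.1725]
```

View pics/w2.png

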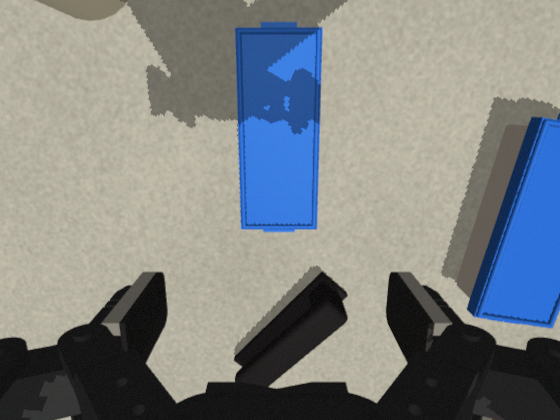

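The lid lies at corners (237,28), (322,28), (317,229), (241,229), with its lips at both ends; the stapler is at about (290,325) and the twin is at the right edge.

Run:
```python
from h import *
import pickle
s,c=pickle.load(open("pics/w2.pkl","rb"))
m=cv2.morphologyEx(blue(c["pixels"]),cv2.MORPH_OPEN,np.ones((3,51),np.uint8));m[:,400:]=0
k=max(blobs(m,2000),key=cv2.contourArea)
h=cv2.approxPolyDP(cv2.convexHull(k),6,True);print(h[:,0].tolist())
for z in(.012,.016):
    r=rect(c,k,z,s);p=cast(c,h[:,0],z,s)[:,:2];print(z,r,p.mean(0))
    y=np.radians(s["eef_rot"][2]);A=np.array([[np.cos(y),np.sin(y)],[np.sin(y),-np.cos(y)]]);print("tool xy of centre",A@(r[:2]-s["eef_pos"][:2]))
```

```text
[[321, 28], [315, 228], [241, 228], [235, 29]]
0.012 [ 0.5466 -0.2617 26.5217  0.0698  0.1702] [ 0.54684095 -0.26182486]
tool xy of centre [4.45066165e-02 9.62733900e-05]
0.016 [ 0.5463 -0.2618 26.5217  0.069   0.1681] [ 0.5465812  -0.26196588]
tool xy of centre [0.04481982 0.00013991]
```

Call:
apply_moves([
  [0.00745,0,0.02],
  [0.00745,0,0.02],
  [0.00745,0,0.02],
  [0.00745,0,0.02],
  [0.00745,0,0.02],
  [0.00745,0,0.02],
  [0,0,0.0105],
  [0,0,0.0105],
  [0,0,0.0105],
  [0,0,0.0105],
  [0,0,0.0105],
  [0,0,0.0105],
  [0,0,0.004],
  [0,0,0.004],
  [0,0,0.004],
  [0,0,0.004],
  [0,0,0.003],
  [0,0,0],
], twist=[0,0,0,0,0,0,0,0,0,0,0,0,0,0,0,0,0,0])

```text
t: 5.08
eef_pos: [0.547, -0.2572, -0.0042]
eef_rot: [180.0, -0.0, -153.4]
contact_force: [-0.6, 0.3, 0.1]
gripper_width: 0.0855
grip_force: 0.0
```

Call:
apply_moves([
  [0,0,0],
  [0,0,0],
], twist=[0,0])

```text
t: 5.25
eef_pos: [0.5475, -0.2575, -0.0034]
eef_rot: [-180.0, 0.0, -153.4]
contact_force: [0.3, -0.1, -0.4]
gripper_width: 0.0852
grip_force: 0.0
```

```bash
python3 look.py w3 .016
python3 - <<'E'
from h import *
import pickle
s,c=pickle.load(open("pics/w3.pkl","rb"))
m=blue(c["pixels"]);y=np.radians(s["eef_rot"][2]);A=np.array([[np.cos(y),np.sin(y)],[np.sin(y),-np.cos(y)]])
for r in range(0,260,25):
    x=np.flatnonzero(m[r])
    if len(x): p=cast(c,[(x[0],r),(x[-1],r)],.016,s);print(r,x[0],x[-1],((p[:,:2]-s["eef_pos"][:2])@A.T).round(4).tolist())
E
```

```text
5.25 [ 0.54749317 -0.25745732 -0.00343005] [-1.79977269e+02  1.14131807e-02 -1.53432543e+02]
(158, 28, 226, 371)
.016 [ 0.5281 -0.2707 26.5326  0.0695  0.1367]
50 158 382 [[0.0855, -0.0378], [0.0855, 0.0314]]
75 160 380 [[0.0782, -0.0378], [0.0782, 0.0313]]
100 162 378 [[0.0707, -0.0378], [0.0707, 0.0313]]
125 164 376 [[0.0629, -0.0378], [0.0629, 0.0312]]
150 166 374 [[0.0548, -0.0378], [0.0548, 0.0311]]
175 168 373 [[0.0464, -0.0378], [0.0464, 0.0314]]
200 170 371 [[0.0377, -0.0379], [0.0377, 0.0313]]
225 172 369 [[0.0287, -0.0379], [0.0287, 0.0313]]
250 174 367 [[0.0193, -0.0379], [0.0193, 0.0312]]
```

View pics/w3.png

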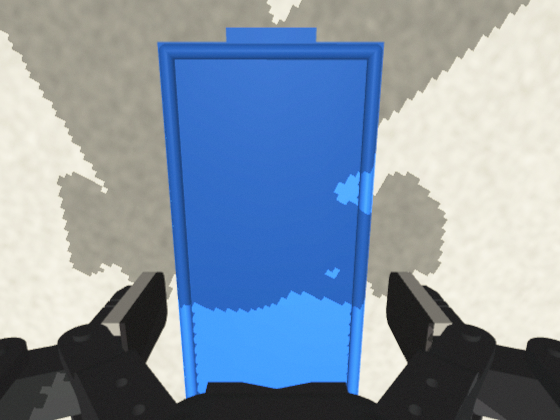

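The fingers straddle the lid. It sits 3.3 mm to the tool's -y (edges at columns 158 and 382), and its far edge is at row 42, so the centre is 2.8 mm ahead. I'll correct both and then grip.

Call:
apply_moves([
  [0.0014,-0.0017,0],
  [0.0014,-0.0017,0],
  [0,0,0],
], twist=[0,0,0])

```text
t: 5.55
eef_pos: [0.5464, -0.2622, -0.0034]
eef_rot: [-180.0, 0.0, -153.5]
contact_force: [0.1, -1.0, 0.3]
gripper_width: 0.0856
grip_force: 0.0
```

Call:
apply_moves([
  [0,0,0],
  [0,0,0],
  [0,0,0],
  [0,0,0],
  [0,0,0],
  [0,0,0],
  [0,0,0],
  [0,0,0],
], twist=[0,0,0,0,0,0,0,0], grip=1, newtons=30)

```text
t: 6.22
eef_pos: [0.5465, -0.2618, -0.0035]
eef_rot: [-180.0, 0.0, -153.4]
contact_force: [-1.0, -1.0, 1.8]
gripper_width: 0.0692
grip_force: 34.4
```

Call:
apply_moves([
  [0,0,-0.005],
  [0,0,-0.015],
  [0,0,-0.02],
  [0,0,-0.02],
  [0,0,-0.02],
  [0,0,-0.02],
  [0,0,-0.02],
  [0,0,0],
  [0,0,0],
], twist=[0,0,0,0,0,0,0,0,0])

```text
t: 6.97
eef_pos: [0.547, -0.2618, 0.1174]
eef_rot: [-179.9, 0.1, -153.4]
contact_force: [-0.7, -0.1, -0.8]
gripper_width: 0.0689
grip_force: 34.5
```

```bash
cat > held.py <<'E'
import sys,pickle
from h import *
s,c=pickle.load(open(f"pics/{sys.argv[1]}.pkl","rb"))
m=blue(c["pixels"]);y=np.radians(s["eef_rot"][2]);A=np.array([[np.cos(y),np.sin(y)],[np.sin(y),-np.cos(y)]])
z=s["eef_pos"][2]+float(sys.argv[2])
for r in range(0,265,12):
    x=np.flatnonzero(m[r])
    if len(x): p=cast(c,[(x[0],r),(x[-1],r)],z,s);q=(p[:,:2]-s["eef_pos"][:2])@A.T;print(r,x[0],x[-1],q.round(4).tolist(),q[:,1].mean().round(4),np.ptp(q[:,1]).round(4))
r=np.flatnonzero(m[:,175 if len(sys.argv)<4 else int(sys.argv[3])]);print("first row",r[0],((cast(c,[(175,r[0])],z,s)[:,:2]-s["eef_pos"][:2])@A.T))
E
python3 look.py w4 .016; python3 held.py w4 .0195
```

```text
6.9667 [ 0.546984   -0.261841    0.11736323] [-1.79882005e+02  7.00231872e-02 -1.53419039e+02]
(165, 38, 224, 359)
.016 [ 0.5682 -0.2531 26.6891  0.138   0.2622]
48 233 320 [[0.086, -0.0146], [0.086, 0.0122]] -0.0012 0.0268
60 165 387 [[0.0826, -0.0358], [0.0826, 0.0331]] -0.0014 0.069
72 166 386 [[0.0791, -0.0358], [0.0791, 0.0331]] -0.0014 0.0689
84 167 385 [[0.0755, -0.0358], [0.0755, 0.0331]] -0.0014 0.0689
96 168 384 [[0.0719, -0.0358], [0.0719, 0.0331]] -0.0014 0.0688
108 169 384 [[0.0682, -0.0357], [0.0682, 0.0333]] -0.0012 0.0691
120 170 383 [[0.0645, -0.0357], [0.0645, 0.0333]] -0.0012 0.069
132 171 382 [[0.0607, -0.0357], [0.0607, 0.0333]] -0.0012 0.069
144 172 381 [[0.0568, -0.0357], [0.0568, 0.0333]] -0.0012 0.0689
156 173 380 [[0.0528, -0.0356], [0.0528, 0.0332]] -0.0012 0.0689
168 173 379 [[0.0488, -0.0359], [0.0488, 0.0332]] -0.0014 0.0691
180 174 378 [[0.0447, -0.0359], [0.0447, 0.0332]] -0.0014 0.0691
192 175 377 [[0.0405, -0.0359], [0.0406, 0.0332]] -0.0014 0.069
204 176 376 [[0.0363, -0.0359], [0.0363, 0.0331]] -0.0014 0.069
216 177 375 [[0.032, -0.0358], [0.032, 0.0331]] -0.0014 0.0689
228 178 374 [[0.0276, -0.0358], [0.0276, 0.0331]] -0.0014 0.0689
240 179 373 [[0.0231, -0.0358], [0.0232, 0.033]] -0.0014 0.0688
252 180 372 [[0.0185, -0.0357], [0.0186, 0.033]] -0.0014 0.0688
264 181 371 [[0.0139, -0.0357], [0.0139, 0.033]] -0.0014 0.0687
first row 53 [[ 0.08459955 -0.03257432]]
```

View pics/w4.png

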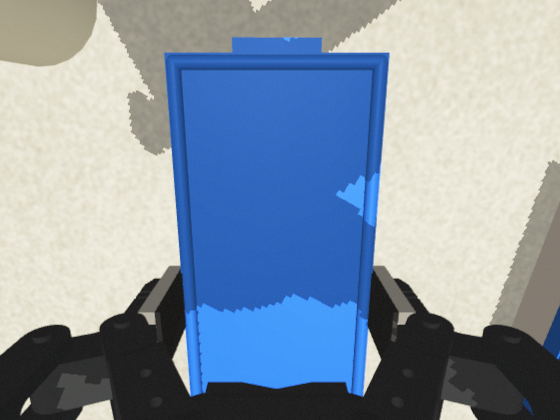

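Call:
apply_moves([
  [0,0,0],
  [0,0,0],
  [0,0,0],
  [0,0,0],
  [0,0,0],
  [0.00193,0.0311,0],
  [0.00193,0.0311,0],
  [0.00193,0.0311,0],
  [0.00193,0.0311,0],
  [0.00193,0.0311,0],
  [0.00193,0.0311,0],
  [0.00193,0.0311,0],
  [0.00193,0.0311,0],
  [0.00193,0.0311,0],
  [0.00193,0.0311,0],
  [0.00193,0.0311,0],
  [0.00193,0.0311,0],
  [0.00193,0.0311,0],
  [0.00193,0.0311,0],
  [0.00193,0.0311,0],
], twist=[0.1026,0.1026,0.1026,0.1026,0.1026,0,0,0,0,0,0,0,0,0,0,0,0,0,0,0])

```text
t: 8.68
eef_pos: [0.5387, 0.2071, 0.1141]
eef_rot: [-180.0, -0.2, 177.2]
contact_force: [1.6, -0.0, -0.2]
gripper_width: 0.069
grip_force: 34.5
```

Call:
apply_moves([
  [0.00193,0.0311,0],
  [0.00193,0.0311,0],
  [0.00193,0.0311,0],
  [0,0,0.015],
  [0,0,0.015],
  [0,0,0.015],
  [0,0,0.007],
  [0,0,0],
  [0,0,0],
  [0,0,0],
  [0,0,0],
], twist=[0,0,0,0,0,0,0,0,0,0,0])

```text
t: 9.6
eef_pos: [0.54, 0.2993, 0.0653]
eef_rot: [180.0, 0.1, 177.2]
contact_force: [0.8, 0.4, -0.2]
gripper_width: 0.0693
grip_force: 34.5
```

```bash
python3 - <<'E'
from cell import *
from h import *
for i in range(4):
    s=observe();print(s["t"],s["eef_pos"].round(5),s["eef_rot"].round(3),s["contact_force"].round(1));
    c=camera(["wrist","scene","top","wrist"][i]);
    import pickle;pickle.dump((s,c),open(f"pics/h{i}.pkl","wb"))
    if i==1: cv2.imwrite("pics/h1.png",cv2.resize(c["pixels"][130:230,340:460],None,fx=5,fy=5,interpolation=cv2.INTER_CUBIC))
E
cp pics/h0.pkl pics/w5.pkl; python3 held.py w5 .0195|tail -3
```

```text
9.6 [0.54003 0.29929 0.06527] [1.79964e+02 8.90000e-02 1.77155e+02] [ 0.8  0.4 -0.2]
9.65 [0.54001 0.29932 0.06537] [1.79963e+02 9.70000e-02 1.77159e+02] [ 0.1 -0.4 -0.7]
9.7 [0.53996 0.29931 0.06532] [1.79965e+02 9.30000e-02 1.77161e+02] [ 0.5  0.3 -1.3]
9.75 [0.53984 0.2993  0.0652 ] [1.79969e+02 8.00000e-02 1.77163e+02] [ 0.4 -0.4 -1.9]
252 180 372 [[0.018, -0.0352], [0.018, 0.0335]] -0.0009 0.0687
264 181 371 [[0.0134, -0.0352], [0.0134, 0.0335]] -0.0009 0.0687
first row 53 [[ 0.08405247 -0.03206948]]
```

View pics/h1.png

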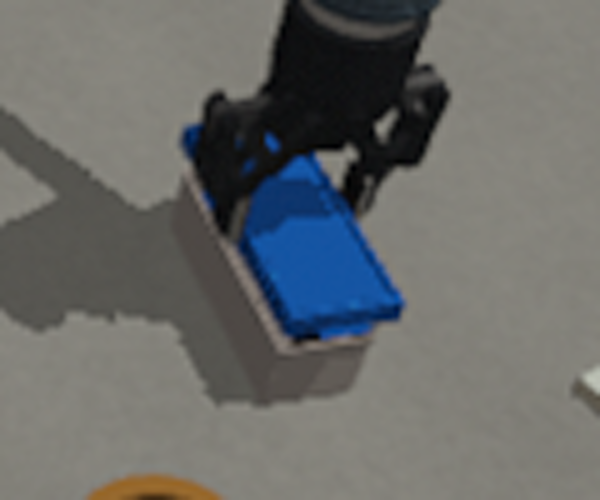

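The lid hovers over the tub, aligned. I'll lower it gently.

Call:
apply_moves([
  [0,0,0.004],
  [0,0,0.004],
  [0,0,0.004],
  [0,0,0.002],
  [0,0,0.001],
  [0,0,0.001],
  [0,0,0.001],
  [0,0,0],
], twist=[0,0,0,0,0,0,0,0])

```text
t: 10.47
eef_pos: [0.5392, 0.2992, 0.0471]
eef_rot: [-180.0, -0.0, 177.2]
contact_force: [-0.1, -0.0, -0.0]
gripper_width: 0.0689
grip_force: 34.5
```

Call:
apply_moves([
  [0,0,0.001],
  [0,0,0.001],
  [0,0,0],
], twist=[0,0,0])

```text
t: 10.72
eef_pos: [0.5394, 0.2993, 0.0454]
eef_rot: [180.0, 0.0, 177.2]
contact_force: [0.5, 0.7, -0.1]
gripper_width: 0.0691
grip_force: 34.6
```

Call:
apply_moves([
  [0,0,0.001],
  [0,0,0],
], twist=[0,0])

```text
t: 10.88
eef_pos: [0.5398, 0.2994, 0.045]
eef_rot: [180.0, 0.1, 177.2]
contact_force: [-0.1, 0.1, 3.5]
gripper_width: 0.0691
grip_force: 35.0
```

The skirt is over the rim and resting on the tongues (3.5 N, lid_end about 63 mm). I'll keep it held for alignment, grip harder and press slowly.

Call:
apply_moves([
  [0,0,0],
  [0,0,0],
  [0,0,0.001],
  [0,0,0.001],
  [0,0,0.001],
  [0,0,0],
], twist=[0,0,0,0,0,0], grip=1, newtons=100)

```text
t: 11.38
eef_pos: [0.54, 0.2994, 0.0421]
eef_rot: [180.0, 0.1, 177.2]
contact_force: [0.8, 1.4, 1.9]
gripper_width: 0.0676
grip_force: 110.9
```

Call:
apply_moves([
  [0,0,0.001],
  [0,0,0.001],
  [0,0,0],
], twist=[0,0,0])

```text
t: 11.63
eef_pos: [0.5399, 0.2995, 0.0407]
eef_rot: [180.0, 0.1, 177.2]
contact_force: [-0.6, -1.9, 11.7]
gripper_width: 0.067
grip_force: 112.2
```

Call:
apply_moves([
  [0,0,0.001],
  [0,0,0.001],
  [0,0,0],
], twist=[0,0,0])

```text
t: 11.88
eef_pos: [0.5395, 0.2994, 0.0378]
eef_rot: [180.0, 0.1, 177.2]
contact_force: [1.8, 0.7, 0.6]
gripper_width: 0.0671
grip_force: 111.0
```

```bash
python3 look.py w6 .06; for z in .0195 .0235 .0275; do echo z $z; python3 held.py w6 $z 200|sed -n '5p;15p;$p'; done
```

```text
11.8833 [0.53948389 0.29944037 0.03775401] [1.79977581e+02 5.66293861e-02 1.77183117e+02]
(164, 35, 225, 362)
.06 [5.161000e-01 2.997000e-01 1.772708e+02 1.308000e-01 6.790000e-02]
z .0195
84 166 385 [[0.075, -0.0356], [0.075, 0.0336]] -0.001 0.0692
204 176 376 [[0.0358, -0.0353], [0.0358, 0.0336]] -0.0009 0.069
first row 52 [[ 0.08433578 -0.03205814]]
z .0235
84 166 385 [[0.0748, -0.0345], [0.0748, 0.0325]] -0.001 0.067
204 176 376 [[0.0368, -0.0342], [0.0368, 0.0325]] -0.0009 0.0668
first row 52 [[ 0.08382447 -0.03105167]]
z .0275
84 166 385 [[0.0746, -0.0334], [0.0746, 0.0314]] -0.001 0.0647
204 176 376 [[0.0379, -0.0331], [0.0379, 0.0314]] -0.0009 0.0645
first row 52 [[ 0.08331316 -0.0300452 ]]
```

Call:
apply_moves([
  [0,0,0.001],
  [0,0,0.0005],
  [0,0,0],
], twist=[0,0,0])

```text
t: 12.18
eef_pos: [0.5397, 0.2995, 0.037]
eef_rot: [180.0, 0.0, 177.2]
contact_force: [-3.9, -0.7, 11.9]
gripper_width: 0.067
grip_force: 112.7
```

Call:
apply_moves([
  [0,0,0.0005],
  [0,0,0.0005],
  [0,0,0],
], twist=[0,0,0])

```text
t: 12.43
eef_pos: [0.5398, 0.2995, 0.0369]
eef_rot: [180.0, 0.0, 177.2]
contact_force: [-6.4, -2.2, 19.0]
gripper_width: 0.0675
grip_force: 113.4
```

Call:
apply_moves([
  [0,0,-0.0005],
  [0,0,-0.0005],
  [0,0,0],
  [0,0,0],
  [0,0,0],
  [0,0,0],
  [0,0,0],
], twist=[0,0,0,0,0,0,0], grip=0)

```text
t: 13.02
eef_pos: [0.5391, 0.2992, 0.0355]
eef_rot: [-180.0, -0.0, 177.2]
contact_force: [-0.8, 0.4, 0.5]
gripper_width: 0.0854
grip_force: 0.0
```

Call:
apply_moves([
  [0,0,-0.01],
  [0,0,-0.02],
  [0,0,-0.02],
  [0.011,0,0],
  [0.011,0,0],
  [0.011,0,0],
  [0.011,0,0],
  [0.011,0,0],
  [0.011,0,0],
], twist=[0,0,0,0,0,0,0,0,0])

```text
t: 13.77
eef_pos: [0.4721, 0.3025, 0.0857]
eef_rot: [-180.0, -0.0, 177.2]
contact_force: [1.0, 0.1, -0.2]
gripper_width: 0.0859
grip_force: 0.0
```

Call:
apply_moves([
  [0,0,0],
  [0,0,0],
  [0,0,0],
  [0,0,0],
  [0,0,0.01],
  [0,0,0.01],
  [0,0,0.004],
  [0,0,0.002],
  [0,0,0],
], twist=[0,0,0,0,0,0,0,0,0], grip=1, newtons=20)

```text
t: 14.52
eef_pos: [0.4726, 0.3021, 0.0585]
eef_rot: [-179.9, -0.1, 177.2]
contact_force: [0.1, -0.8, -0.7]
gripper_width: -0.0
grip_force: 0.0
```

Call:
apply_moves([
  [0,0,0.001],
  [0,0,0.001],
  [0,0,0.001],
  [0,0,0],
], twist=[0,0,0,0])

```text
t: 14.85
eef_pos: [0.4734, 0.3025, 0.0569]
eef_rot: [180.0, 0.0, 177.2]
contact_force: [-0.9, 0.5, 0.3]
gripper_width: 0.0002
grip_force: 0.0
```

Call:
apply_moves([
  [0,0,0.0007],
  [0,0,0.0007],
  [0,0,0],
], twist=[0,0,0])

```text
t: 15.1
eef_pos: [0.4732, 0.3025, 0.0553]
eef_rot: [-180.0, -0.0, 177.2]
contact_force: [0.9, 0.1, -0.7]
gripper_width: 0.0001
grip_force: 0.0
```

Call:
apply_moves([
  [0,0,0.001],
  [0,0,0.001],
  [0,0,0.0005],
  [0,0,0],
], twist=[0,0,0,0])

```text
t: 15.43
eef_pos: [0.4741, 0.3028, 0.0545]
eef_rot: [180.0, 0.1, 177.2]
contact_force: [-3.1, -1.1, 10.9]
gripper_width: -0.0002
grip_force: 5.5
```

That end is home (54.5 mm). A bit more pressure, then the other end.

Call:
apply_moves([
  [0,0,0.0006],
  [0,0,0.0006],
  [0,0,0],
], twist=[0,0,0])

```text
t: 15.68
eef_pos: [0.4747, 0.3031, 0.0544]
eef_rot: [179.9, 0.2, 177.2]
contact_force: [-4.1, -1.6, 17.7]
gripper_width: 0.0002
grip_force: 9.1
```

Call:
apply_moves([
  [0,0,-0.01],
  [0,0,-0.014],
  [-0.022,0,0],
  [-0.022,0,0],
  [-0.022,0,0],
  [-0.022,0,0],
  [-0.022,0,0],
  [-0.022,0,0],
  [0,0,0.01],
  [0,0,0.007],
  [0,0,0.002],
  [0,0,0.001],
  [0,0,0],
], twist=[0,0,0,0,0,0,0,0,0,0,0,0,0])

```text
t: 16.77
eef_pos: [0.6037, 0.2961, 0.055]
eef_rot: [-180.0, -0.1, 177.2]
contact_force: [-0.0, -0.7, 0.2]
gripper_width: 0.0
grip_force: 0.0
```

Call:
apply_moves([
  [0,0,0.001],
  [0,0,0.001],
  [0,0,0],
], twist=[0,0,0])

```text
t: 17.02
eef_pos: [0.6051, 0.2964, 0.0546]
eef_rot: [180.0, 0.0, 177.2]
contact_force: [-1.2, 0.2, 2.9]
gripper_width: -0.0001
grip_force: 2.0
```

Both ends are home at about 54.5 mm. Next I'll open the gripper, rise and look at the twin.

Call:
apply_moves([
  [0,0,0.0007],
  [0,0,0],
  [0,0,-0.01],
  [0,0,-0.03],
  [0,0,-0.03],
  [0,0,-0.03],
  [0,0,-0.03],
  [0,0,-0.03],
  [0,0,-0.025],
  [0,0,0],
  [0,0,0],
], twist=[0,0,0,0,0,0,0,0,-0.1163,-0.1163,-0.1163])

```text
t: 17.93
eef_pos: [0.6063, 0.2965, 0.2417]
eef_rot: [-180.0, 0.3, -162.5]
contact_force: [0.1, -0.3, -0.1]
gripper_width: 0.0003
grip_force: 0.0
```

Call:
apply_moves([
  [0.01375,-0.0289,0],
  [0.01375,-0.0289,0],
  [0.01375,-0.0289,0],
  [0.01375,-0.0289,0],
  [0.01375,-0.0289,0],
  [0.01375,-0.0289,0],
  [0.01375,-0.0289,0],
  [0.01375,-0.0289,0],
  [0.01375,-0.0289,0],
  [0.01375,-0.0289,0],
  [0,0,0],
  [0,0,0],
  [0,0,0],
  [0,0,0],
], twist=[0,0,0,0,0,0,0,0,0,0,0,0,0,0], grip=0)

```text
t: 19.1
eef_pos: [0.5591, -0.0196, 0.2382]
eef_rot: [180.0, 0.0, -162.8]
contact_force: [0.3, 0.1, -0.2]
gripper_width: 0.0855
grip_force: 0.0
```

```bash
cat > outl.py <<'E'
import sys,pickle
from h import *
s,c=pickle.load(open(f"pics/{sys.argv[1]}.pkl","rb"))
m=cv2.morphologyEx(blue(c["pixels"]),cv2.MORPH_OPEN,np.ones((3,51),np.uint8))
k=max(blobs(m,2000),key=cv2.contourArea);print(cv2.approxPolyDP(cv2.convexHull(k),6,True)[:,0].tolist())
for z in map(float,sys.argv[2:]):
    r=rect(c,k,z,s);y=np.radians(s["eef_rot"][2]);A=np.array([[np.cos(y),np.sin(y)],[np.sin(y),-np.cos(y)]]);print(z,r,"tool",A@(r[:2]-s["eef_pos"][:2]))
E
python3 look.py w7 .054; python3 outl.py w7 .052 .056
```

```text
19.1 [ 0.55911916 -0.01964158  0.23818309] [ 1.79985331e+02  1.89862497e-02 -1.62772807e+02]
(233, 20, 87, 209)
.054 [ 0.5146 -0.0349 17.231   0.0695  0.1749]
[[319, 25], [313, 226], [239, 226], [233, 25]]
0.052 [ 0.5155 -0.0347 17.2284  0.0699  0.1704] tool [ 0.04612204 -0.00146456]
0.056 [ 0.5153 -0.0347 17.2284  0.069   0.1683] tool [ 0.04631306 -0.00140533]
```

View pics/w7.png

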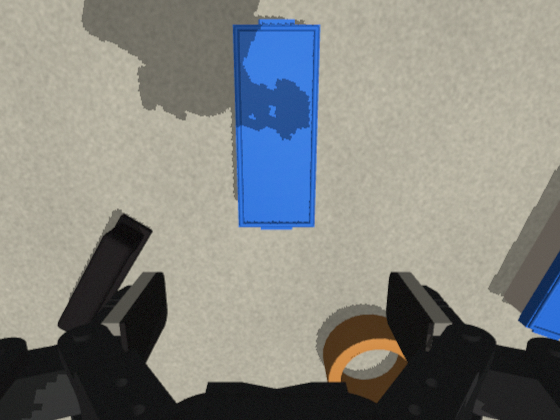

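The twin's top is at corners (233,25), (319,25), (313,226), (239,226). Stapler and tape roll are clear of it. Next I'll look at the closed tub from the same relative pose.

Call:
apply_moves([
  [0,0,0],
  [0,0,0],
  [0,0,0],
  [-0.0012,0.0318,0],
  [-0.0012,0.0318,0],
  [-0.0012,0.0318,0],
  [-0.0012,0.0318,0],
  [-0.0012,0.0318,0],
  [-0.0012,0.0318,0],
  [-0.0012,0.0318,0],
  [-0.0012,0.0318,0],
  [-0.0012,0.0318,0],
  [-0.0012,0.0318,0],
  [0,0,0],
  [0,0,0],
  [0,0,0],
], twist=[0.1163,0.1163,0.1163,0,0,0,0,0,0,0,0,0,0,0,0,0])

```text
t: 20.48
eef_pos: [0.586, 0.2971, 0.2376]
eef_rot: [-180.0, -0.0, 177.3]
contact_force: [0.1, -1.5, -0.0]
gripper_width: 0.0857
grip_force: 0.0
```

```bash
python3 look.py w8 .054; python3 outl.py w8 .052 .056
```

```text
20.4833 [0.58604986 0.29706557 0.23758276] [-1.79962306e+02 -3.54836113e-02  1.77294232e+02]
(234, 19, 87, 211)
.054 [5.392000e-01 2.986000e-01 1.772445e+02 1.764000e-01 6.950000e-02]
[[320, 25], [314, 226], [239, 226], [234, 25]]
0.052 [5.401000e-01 2.986000e-01 1.772499e+02 1.701000e-01 6.990000e-02] tool [ 0.04597106 -0.00063644]
0.056 [5.3980e-01 2.9860e-01 1.7725e+02 1.6810e-01 6.9000e-02] tool [ 0.04627073 -0.0006506 ]
```

Call:
apply_moves([
  [0.00768,0.0001,0.022],
  [0.00768,0.0001,0.022],
  [0.00768,0.0001,0.022],
  [0.00768,0.0001,0.022],
  [0.00768,0.0001,0.022],
  [0.00768,0.0001,0.022],
  [0,0,0.0115],
  [0,0,0.0115],
  [0,0,0.0115],
  [0,0,0.0115],
  [0,0,0.0115],
  [0,0,0.0115],
  [0,0,0.0043],
  [0,0,0.0043],
  [0,0,0],
  [0,0,0],
  [0,0,0],
], twist=[0,0,0,0,0,0,0,0,0,0,0,0,0,0,0,0,0])

```text
t: 21.95
eef_pos: [0.5413, 0.2994, 0.029]
eef_rot: [180.0, 0.1, 177.2]
contact_force: [1.0, -0.3, -0.3]
gripper_width: 0.0853
grip_force: 0.0
```

Call:
apply_moves([
  [0,0,0],
  [0,0,0],
  [0,0,0],
  [0,0,0],
  [0,0,0],
  [0,0,0],
], twist=[0,0,0,0,0,0], grip=1, newtons=60)

```text
t: 22.45
eef_pos: [0.5414, 0.2994, 0.0294]
eef_rot: [180.0, 0.1, 177.2]
contact_force: [-0.6, -0.1, 5.7]
gripper_width: 0.0687
grip_force: 68.5
```

Call:
apply_moves([
  [0,0,-0.003],
  [0,0,-0.006],
  [0,0,-0.012],
  [0,0,-0.02],
  [0,0,-0.02],
  [0,0,-0.02],
  [0,0,-0.02],
  [0,0,-0.01],
  [0,0,0],
  [0,0,0],
], twist=[0,0,0,0,0,0,0,0,0,0])

```text
t: 23.28
eef_pos: [0.5408, 0.2992, 0.1396]
eef_rot: [180.0, 0.0, 177.2]
contact_force: [-0.1, -0.2, -4.1]
gripper_width: 0.0686
grip_force: 69.1
```

```bash
python3 look.py w9 .15; for z in .026 .028 .030; do echo z $z; python3 held.py w9 $z 200|sed -n '5p;15p;$p'; done
```

```text
23.2833 [0.54076813 0.29917686 0.13964431] [1.79984732e+02 4.02578351e-02 1.77177996e+02]
(156, 26, 240, 371)
.15 [5.205000e-01 2.993000e-01 1.773572e+02 1.463000e-01 7.950000e-02]
z .026
84 160 392 [[0.0746, -0.0356], [0.0746, 0.0339]] -0.0008 0.0695
204 170 382 [[0.0375, -0.0355], [0.0375, 0.0338]] -0.0009 0.0693
first row 43 [[ 0.0859273  -0.03024475]]
z .028
84 160 392 [[0.0745, -0.035], [0.0745, 0.0333]] -0.0008 0.0683
204 170 382 [[0.038, -0.0349], [0.038, 0.0332]] -0.0009 0.0681
first row 43 [[ 0.08562981 -0.02974432]]
z .030
84 160 392 [[0.0744, -0.0344], [0.0744, 0.0327]] -0.0008 0.0671
204 170 382 [[0.0385, -0.0343], [0.0385, 0.0326]] -0.0009 0.0669
first row 43 [[ 0.08533232 -0.02924388]]
```

The tub is held level at about 4 N. I'll carry it over the twin.

Call:
apply_moves([
  [0,0,0],
  [0,0,0],
  [0,0,0],
  [0,0,0],
  [0.00813,-0.02067,0],
  [0.00813,-0.02067,0],
  [0.00813,-0.02067,0],
  [0.00813,-0.02067,0],
  [0.00813,-0.02067,0],
  [0.00813,-0.02067,0],
  [0.00813,-0.02067,0],
  [0.00813,-0.02067,0],
  [0.00813,-0.02067,0],
  [0.00813,-0.02067,0],
  [0.00813,-0.02067,0],
  [0.00813,-0.02067,0],
  [0.00813,-0.02067,0],
  [0.00813,-0.02067,0],
  [0.00813,-0.02067,0],
  [0,0,0],
], twist=[-0.0873,-0.0873,-0.0873,-0.0873,0,0,0,0,0,0,0,0,0,0,0,0,0,0,0,0])

```text
t: 25.0
eef_pos: [0.5147, -0.0363, 0.1378]
eef_rot: [-180.0, -0.2, -163.0]
contact_force: [0.8, -0.0, -3.4]
gripper_width: 0.0685
grip_force: 69.2
```

Call:
apply_moves([
  [0,0,0.01],
  [0,0,0.01],
  [0,0,0.01],
  [0,0,0.01],
  [0,0,0.004],
  [0,0,0],
  [0,0,0],
  [0,0,0],
  [0,0,0],
], twist=[0,0,0,0,0,0,0,0,0])

```text
t: 25.75
eef_pos: [0.5164, -0.0331, 0.096]
eef_rot: [-180.0, 0.1, -162.8]
contact_force: [0.0, -0.5, -3.3]
gripper_width: 0.069
grip_force: 69.1
```

Call:
apply_moves([
  [0,0,0.004],
  [0,0,0.003],
  [0,0,0.001],
  [0,0,0.001],
  [0,0,0.001],
  [0,0,0],
], twist=[0,0,0,0,0,0])

```text
t: 26.25
eef_pos: [0.5157, -0.0331, 0.0851]
eef_rot: [180.0, -0.0, -162.8]
contact_force: [0.6, -0.0, -2.3]
gripper_width: 0.0687
grip_force: 69.2
```

Call:
apply_moves([
  [0,0,0.001],
  [0,0,0.0005],
  [0,0,0],
], twist=[0,0,0])

```text
t: 26.5
eef_pos: [0.516, -0.0331, 0.0842]
eef_rot: [-180.0, 0.0, -162.8]
contact_force: [-0.7, 0.3, -0.6]
gripper_width: 0.0688
grip_force: 69.6
```

Call:
apply_moves([
  [0,0,0.0005],
  [0,0,0],
  [0,0,0],
], twist=[0,0,0])

```text
t: 26.75
eef_pos: [0.5161, -0.0332, 0.0838]
eef_rot: [-180.0, 0.0, -162.8]
contact_force: [-2.7, -0.1, 2.7]
gripper_width: 0.0687
grip_force: 69.9
```

Call:
apply_moves([
  [0,0,0],
  [0,0,0],
  [0,0,0],
  [0,0,0],
  [0,0,0],
  [0,0,0],
], twist=[0,0,0,0,0,0], grip=0)

```text
t: 27.25
eef_pos: [0.5158, -0.0331, 0.0834]
eef_rot: [180.0, 0.0, -162.8]
contact_force: [0.8, -0.9, 0.9]
gripper_width: 0.0854
grip_force: 0.0
```

Call:
apply_moves([
  [0,0,-0.005],
  [0,0,-0.01],
  [0,0,-0.02],
  [0,0,-0.03],
  [0,0,-0.03],
  [0,0,-0.03],
  [0,0,-0.03],
  [-0.0093,0,-0.03],
  [-0.0093,0,-0.023],
  [-0.0093,0,0],
  [-0.0093,0,0],
  [-0.0093,0,0],
  [0,0,0],
  [0,0,0],
  [0,0,0],
], twist=[0,0,0,0,0,0,0,0,0,0,0,0,0,0,0])

```text
t: 28.5
eef_pos: [0.5595, -0.0192, 0.2899]
eef_rot: [179.9, -0.1, -162.8]
contact_force: [0.4, -1.0, -0.7]
gripper_width: 0.0853
grip_force: 0.0
```

```bash
python3 look.py w10 .109; python3 outl.py w10 .1065 .1105
python3 - <<'E'
from cell import *
from h import *
c=camera("scene");np.savez("pics/s9",**c);print(proj(c,[[.515,-.034,.05]]))
cv2.imwrite("pics/s9.png",cv2.resize(c["pixels"][130:270,200:340],(600,600),interpolation=cv2.INTER_CUBIC))
E
```

```text
28.5 [ 0.55946496 -0.01919038  0.28993649] [ 1.79921094e+02 -1.47479612e-01 -1.62808617e+02]
(232, 18, 87, 213)
.109 [ 0.5145 -0.035  17.2105  0.0695  0.1766]
[[318, 24], [313, 226], [238, 227], [232, 24]]
0.1065 [ 0.5154 -0.0347 17.2094  0.07    0.1707] tool [ 0.04668035 -0.00179266]
0.1105 [ 0.5151 -0.0348 17.2094  0.0691  0.1686] tool [ 0.0469965  -0.00179952]
[[287.77551772 193.95317953]]
```

View pics/s9.png

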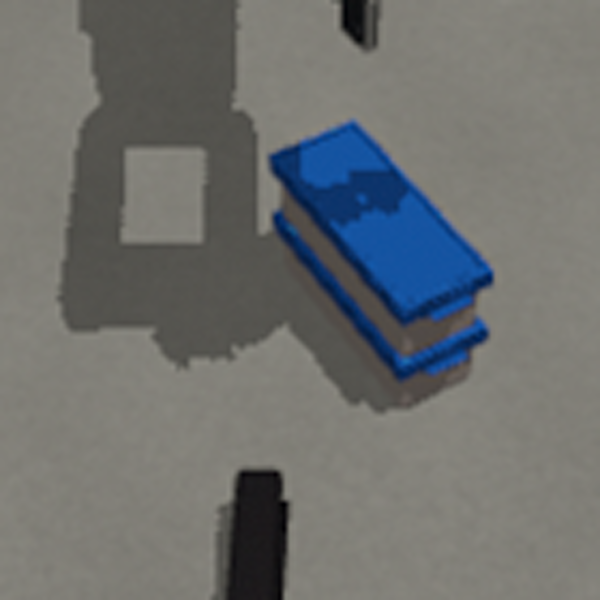

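The tub is stacked level on the twin, both lids closed. The lid centre now measures (0.5154, -0.0347) at 17.2°, the same as the twin did before. I'm handing it in.

```bash
python3 -c "
from cell import *
print(sign_off())"
```

```text
the job is handed in; nothing more can be done
None
```

The lid is snapped home at both ends, and the closed tub is stacked inside the ridge of the twin's lid and released. I handed the job in after about 28.5 s of robot time; the sign-off gave no verdict.

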